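# Pry the sprung ring off the microscope focus spindle

## Task

Take the hooked pick off its rest, hook it through the eye of the sprung retaining ring on the focus spindle and pull the ring out of its groove so that it drops into the service tray, without touching the ring with the gripper or arm. Then lay the hooked pick back flat on the rest it came from, between its end stops, and let go.

Things in the scene. Friction and masses are not known exactly. Their poses are not given: they have to be found in the camera images.
- pick_grip (a point): Centre of the hooked pick's handle: a black bar 100 x 14 x 14 mm, level along x, z up. From its +x end a 5 mm steel shank runs on and, 80 mm from this point, bends straight down; the hook ends 42.5 mm below this point. 80 g. It lies on its rest, left or right of the tray; the pick on the other rest has a straight tip and is not wanted.
- ring: Sprung retaining ring of 5 mm steel wire, level in the spindle's groove. Origin: ring centre, underside (75 mm up when seated). +x points level to its pull eye, a loop 20 mm clear inside, centred 36.5 mm out, overhanging the wheel, free below. Sprung arms grip the 20 mm neck, open towards -x. A pull of 5 to 15 N along +x snaps it off; pulled about 60 mm it drops in the tray.
- tray: Fixed grey service tray. Origin: on the axis of the ring's spindle, at table height. Spans x -155 to 105, y -100 to 100 mm; floor 6, rim 14 mm high. Spindle: white column, on it a black wheel 44 mm wide, top at 75 mm; groove at 75 to 82; top at 95 mm. The eye points to the tray's empty -x side within 20 deg. A spindle with plain collar at (55, 62) is not wanted.
- rest: Fixed aluminium rest of the hooked pick. Origin: centre of its underside, at table height. Two crossbars at x -42 and +42 mm, 10 mm thick, 60 mm long along y, top at 52 mm; stops 8 mm high at their ends leave 50 mm between. The handle lies along x, hook beyond the +x end, its centre then 59 mm above the table.
Mind the look-alikes: they are no part of the job. What is shaped like the rest but brown or purple is not meant.

How it is judged:
On the way, in this order (a step that is already met when the one before it is completed fails the run):
1. the hooked pick is lifted off its rest while the ring is still seated on the spindle (height (world z) of pick_grip above 0.066 m and horizontal distance between ring and tray below 0.006 m), for 0.1 s.
2. the hook bears on the ring (contact force between pick and ring above 0.5 N).
3. the ring is out of its groove, clear of the spindle (horizontal distance between ring and tray above 0.02 m), for 0.2 s.
At the end, for the whole second after the job is handed in: The ring lies still in the tray, inside the rim, its centre below 60 mm and over 20 mm from the spindle's axis; the hooked pick lies on its rest, handle centre within 25 mm of the rest's middle each way and 52 to 66 mm above the table, level within 10 degrees (horizontal distance between ring and tray above 0.02 m and height (world z) of ring below 0.06 m and x of ring in the frame of tray between -0.155 and 0.105 m and y of ring in the frame of tray between -0.1 and 0.1 m and linear speed of ring below 0.03 m/s and x of pick_grip in the frame of rest between -0.025 and 0.025 m and y of pick_grip in the frame of rest between -0.025 and 0.025 m and z of pick_grip in the frame of rest between 0.052 and 0.066 m and angle between pick_grip's own z axis and vertical below 0.17 rad); the robot touches nothing.
It fails at once if the gripper or the arm touches the ring (contact force between any of the fingers, the arm and ring above 0.5 N).
It also fails if it takes over 48 s, if anything falls off the work surface, if the arm or the gripper's body presses on something with over 40 N, if the wrist force passes 120 N, or if a joint passes its speed limit or range.

## Robot

A 7-joint arm with a two-finger parallel gripper is mounted at the origin on the work surface. World frame = base frame: x ahead of the robot, y to its left, z up, the work surface at z = 0. Lengths are in m, angles in rad, forces in N, time in s.
With the tool pointing down it reaches from about 0.4 to 0.85 m from the base axis. Payload 10.4 kg.
Tool frame: the origin (TCP) lies at the very end of the fingers, on their centre line; the grasp point (between the pads) lies 19 mm behind it; z points along the fingers, x is the direction in which the jaws open and shut, and the axes are right-handed (so a half turn about z gives the same grasp; the last joint's range is limited). The gripper opens to 87 mm and grips with 3 to 60 N. Pads are 19 mm wide; open, the fingers measure 117 mm over their backs; the gripper's body (75 mm by 190 mm) begins 51 mm behind the grasp point.
Start: joints at [-1.169, 0.332, -0.065, 1.46, 0.022, 1.35, -0.088], TCP at [0.258, 0.569, 0.223] pointing down, gripper open.
Joint ranges: [-2.6, 2.6], [-0.5, 2.12], [-1.47, 1.34], [0.16, 2.42], [-1.27, 4.41], [0.06, 2.06], [-2.6, 2.6]. Speed limits (rad/s): [2.22, 2.22, 2.79, 2.79, 3.14, 3.14, 3.14].

## Interface

Orientations are given as a unit quaternion [x, y, z, w].
In Python, from bench import r gives the robot as it stands. The module is installed in compiled form; this text tells all that it offers.
- The arm moves only by the tool carry_out, never from a script. Its argument "commands" is a list that holds one entry, the list of rows, each a list of 7 numbers: the closure in counts, from 0 (fully open) to 255 (shut), then the shift along the tool's x, y, z in units of 25 mm (1.0 is 25 mm), then the turn, a rotation vector about the tool's x, y, z in units of 5 degrees (1.0 is 5 degrees). A call has 1 to 12 rows; each row is the pose to reach, as a shift and turn from the pose measured when the call began, along the tool's axes at that moment; what a row does not reach only later rows make up. A row lasts 1/8 s, in which the tool goes at most 62.5 mm and 10.7 degrees, less where a joint would pass 70% of its speed; a pose out of reach is approached as far as the arm can. A call with a gripper value outside its range is refused whole. The fingers move at their own pace and stop on an object; "grip_force" is the grip in N (left out, the last holds). Time passes only in rows, so rows that repeat a pose let the fingers close. It gives the time, the measured TCP pose, the force and the opening at its end, in the units of the state.
- r.read_state(): the state, without advancing time (a new reading comes with each control period).
- r.camera(name): name is "side" or "top"; returns the picture (480x640x3 uint8, blue, green, red); there is no depth.
- r.camera_info(name): a dict with "fx", "fy", "cx", "cy" (pixels), "origin" and "rotation" of the camera in the world. Camera axes: x right, y down, z forward; pixel columns grow to the right and rows downward; lengths in m; the calibration is good to about 2 mm. A picture is of the moment at which its call begins. camera_info takes no time and is no camera call.
- r.close_job(): hands the job in, once; it reports no verdict.
The state is a dict: "time": time; "joint_positions": joint angles; "joint_vel": joint speeds; "joint_torque": joint torques, N m; "ee_pos": TCP position; "eef_rot": TCP orientation; "ft_force": force on the tool from outside, world axes, zero at the start; "torque": the same for the moment, N m; "width": finger opening in m.
Only numpy, scipy, OpenCV 4.12 (cv2) and the standard library are available. Lean on these libraries where they do the work, as an engineer would, in place of code of your own. Each camera call takes 0.05 s, during which the arm holds its last target.

## Working session

There is one attempt and no reset: what is moved stays moved. The work goes in short steps, Python scripts to look and compute and a tool call to move; the robot and the scene stay as the last step left them, time stands still between calls to the robot, and variables do not carry over. Pictures are saved under pics/ and viewed, and the job is handed in when it is done.

Besides the shell and the picture viewer there is one more tool, called after "Request:" by a JSON object that holds its "op" and its "data". carry_out: Moves the arm, as the interface text tells. Its arguments: {"type":"object","properties":{"commands":{"type":"array"},"grip_force":{"type":"number"}},"required":["commands"]}

```bash
mkdir -p pics; python3 - <<'E'
from bench import r
import cv2,numpy as np
for n in("side","top"):
    im=r.camera(n);cv2.imwrite(f"pics/{n}0.png",im)
    i=r.camera_info(n);print(n,i)
s=r.read_state()
for k in("time","ee_pos","eef_rot","width","ft_force"):print(k,s[k])
E
```

```text
side {'fx': 503.56867898784276, 'fy': 503.56867898784276, 'cx': 321.5660832797576, 'cy': 236.7444088499223, 'origin': array([ 0.34420013, -0.8319422 ,  0.70432454]), 'rotation': array([ 0.88086767, -0.08149342,  0.05552259, -0.46297754])}
top {'fx': 591.1006987909132, 'fy': 591.1006987909132, 'cx': 320.9914754071613, 'cy': 235.0150950235887, 'origin': array([0.30217926, 0.0683598 , 1.12439724]), 'rotation': array([ 0.70834792, -0.69800133,  0.07315975, -0.07539907])}
time 0.1
ee_pos [0.25743191 0.56912009 0.2217983 ]
eef_rot [ 8.40274079e-01  5.42161436e-01 -5.48505704e-04  3.86077932e-04]
width 0.08732695803183267
ft_force [-0.28265374  0.0637286   0.18785665]
```

```bash
ls .
```

```text
pics
```

View pics/top0.png

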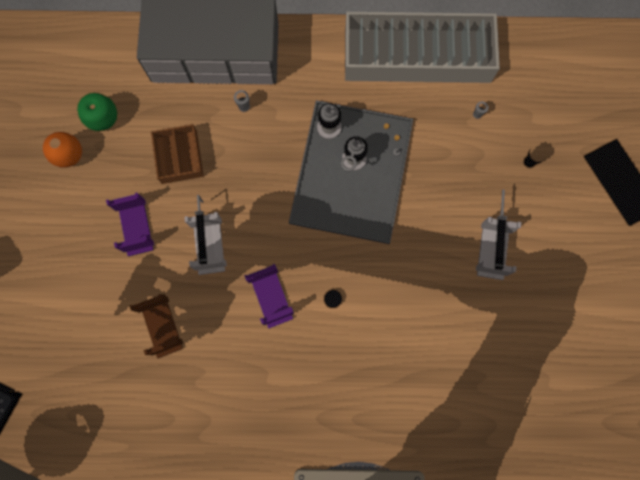

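View pics/side0.png

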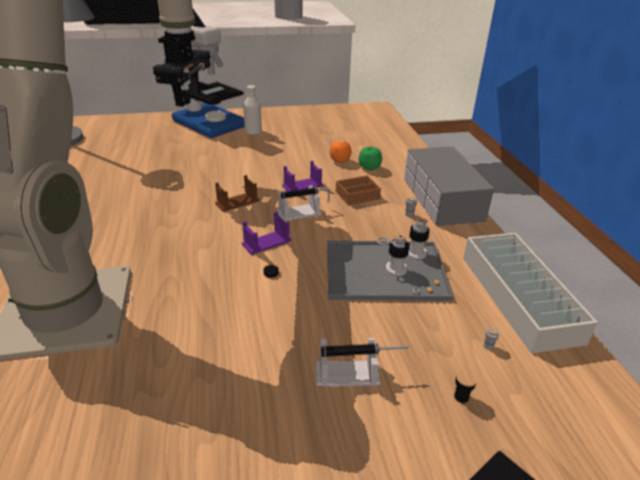

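```bash
python3 - <<'E'
import cv2,numpy as np
t=cv2.imread("pics/top0.png");s=cv2.imread("pics/side0.png")
c=lambda im,x,y,w,h:cv2.resize(im[y:y+h,x:x+w],(390,290),interpolation=cv2.INTER_CUBIC)
a=np.hstack([c(t,165,185,100,74),c(t,455,180,100,74)])
b=np.hstack([c(s,265,165,80,60),c(s,310,320,110,82)])
cv2.imwrite("pics/z1.png",np.vstack([a,b]))
cv2.imwrite("pics/z2.png",np.hstack([c(t,290,95,100,74),c(s,370,215,80,60)]))
E
```

```text
(no output)
```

View pics/z1.png

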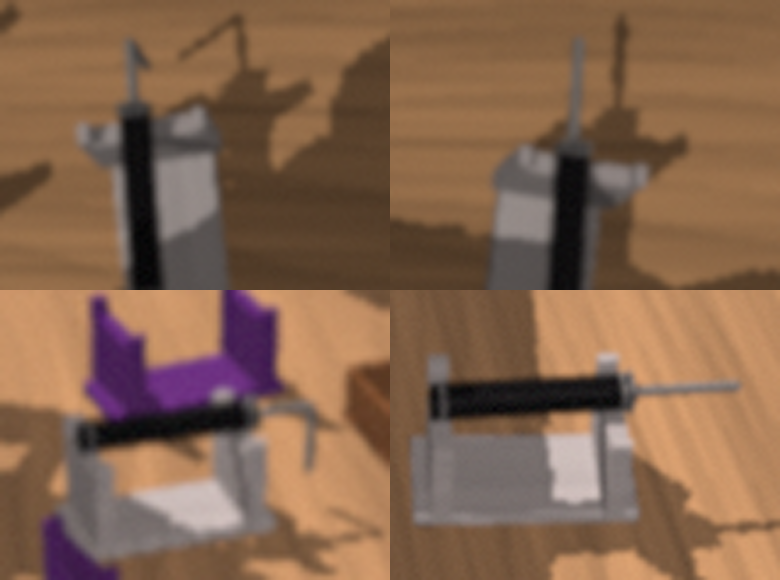

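View pics/z2.png

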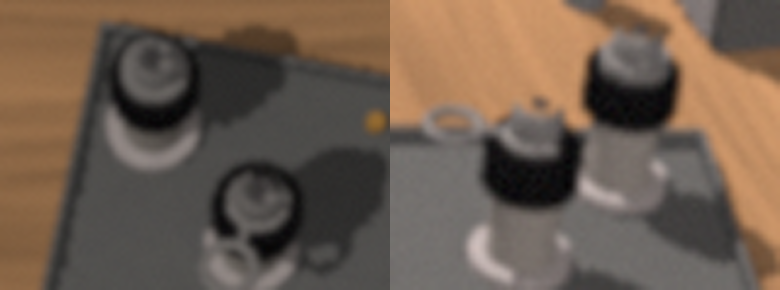

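```bash
cat > h.py <<'E'
import cv2,numpy as np
from scipy.spatial.transform import Rotation as R
from bench import r
def P(n):
    i=r.camera_info(n);return np.array([[i["fx"],0,i["cx"]],[0,i["fy"],i["cy"]],[0,0,1]]),R.from_quat(i["rotation"]).as_matrix(),np.array(i["origin"])
def proj(n,X):
    K,M,o=P(n);c=(np.atleast_2d(X)-o)@M; p=c@K.T; return p[:,:2]/p[:,2:]
def back(n,u,z):
    K,M,o=P(n);d=M@np.linalg.inv(K)@np.array([u[0],u[1],1.]);return o+d*(z-o[2])/d[2]
def crop(im,x,y,w,s,h=None):
    h=h or w*3//4
    return cv2.resize(im[y:y+h,x:x+w],None,fx=s,fy=s,interpolation=cv2.INTER_CUBIC)
E
python3 - <<'E'
from h import *
print(proj("top",[[0.257,.569,.222],[0,0,0]]))
t=cv2.imread("pics/top0.png");s=cv2.imread("pics/side0.png")
def g(im,x,y,w,h,k,n):
    c=crop(im,x,y,w,k,h)
    for i in range(x-x%10+10,x+w,10):
        cv2.line(c,((i-x)*k,0),((i-x)*k,5),(0,255,255),1);cv2.putText(c,str(i),((i-x)*k-10,18),0,.38,(0,255,255),1)
    for i in range(y-y%10+10,y+h,10):
        cv2.line(c,(0,(i-y)*k),(5,(i-y)*k),(0,255,255),1);cv2.putText(c,str(i),(7,(i-y)*k+4),0,.38,(0,255,255),1)
    cv2.imwrite(n,c)
g(t,170,190,80,90,6,"pics/g1.png")
g(s,270,170,70,60,10,"pics/g2.png")
g(t,285,95,135,150,4,"pics/g3.png")
g(s,320,215,140,90,5,"pics/g4.png")
E
```

```text
[[-16.49781366 387.36005763]
 [358.45398519 538.16788425]]
```

View pics/g1.png

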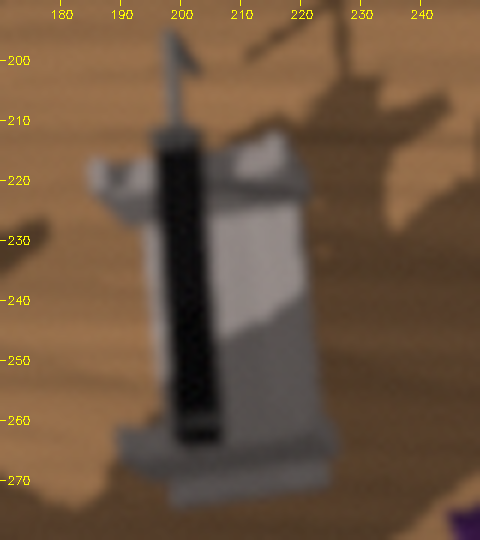

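View pics/g2.png

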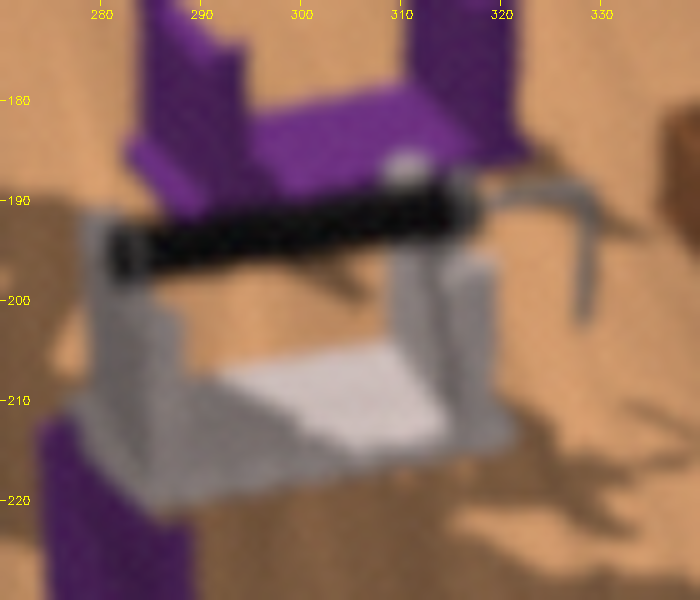

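View pics/g3.png

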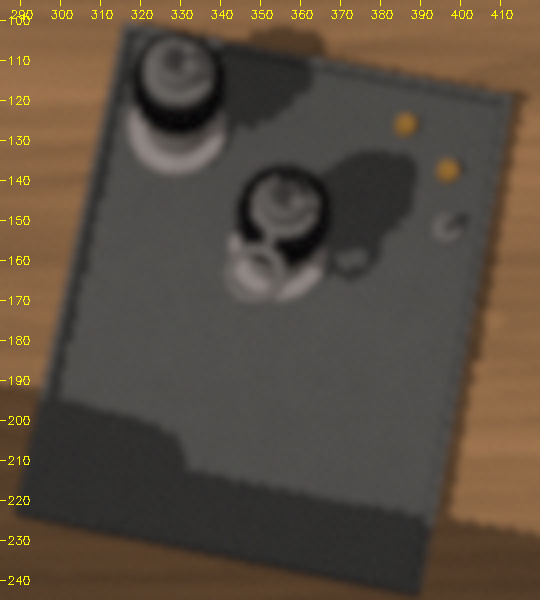

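View pics/g4.png

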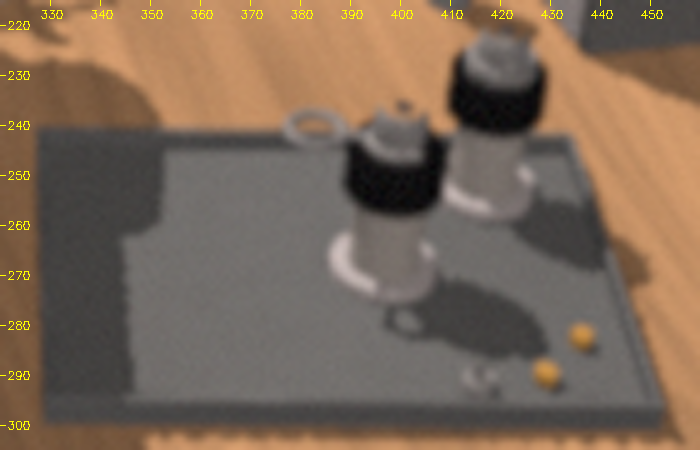

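```bash
cat > fit.py <<'E'
from h import *
from scipy.optimize import least_squares
def T(p,L):
    c,s=np.cos(p[2]),np.sin(p[2]);L=np.atleast_2d(np.array(L,float));o=L.copy()
    o[:,0]=p[0]+c*L[:,0]-s*L[:,1];o[:,1]=p[1]+s*L[:,0]+c*L[:,1];return o
def fit(p0,obs):
    f=lambda p:np.concatenate([(proj(n,T(p,L))[0]-u) for n,L,u in obs])
    q=least_squares(f,p0,loss="soft_l1");print(np.round(q.x,4),"res",np.round(f(q.x).reshape(-1,2),1).tolist());return q.x
E
python3 - <<'E'
from fit import *
print("tray")
tr=[("top",(.105,.1,.014),(316,101)),("top",(.105,-.1,.014),(415,118)),("top",(-.155,-.1,.006),(389,244)),("top",(-.155,.1,.006),(289.5,224.5)),
("side",(-.155,.1,.014),(328,240.5)),("side",(.105,.1,.014),(434,241.5)),("side",(.105,-.1,.014),(453,296)),("side",(-.155,-.1,.014),(328.5,296)),
("top",(0,0,.095),(355.5,146.5)),("side",(0,0,.095),(401,238))]
p=fit([.6,.05,0],tr);tt=fit([.6,.05,0],[o for o in tr if o[0]=="top"]);fit([.6,.05,0],[o for o in tr if o[0]=="side"])
E_=least_squares(lambda X:np.concatenate([proj("top",X)[0]-(348.8,163),proj("side",X)[0]-(383,240.6)]),[.6,.05,.08])
print("eye",E_.x,E_.fun, back("top",(348.8,163),.0775),back("side",(383,240.6),.0775))
d=E_.x[:2]-p[:2];print(np.linalg.norm(d),np.degrees(np.arctan2(d[1],d[0])))
print("pick")
# handle ends
pk=[("top",(.05,0,.066),(199.3,211.5)),("top",(-.05,0,.066),(203.2,259)),
("side",(-.05,-.007,.066),(280.3,192.7)),("side",(.05,-.007,.066),(317.5,187.5)),("side",(-.05,-.007,.052),(281.3,198)),
("side",(.08,0,.0165),(328,202)),("top",(.08,0,.059),(198,195.5)),("top",(.08,0,.0165),(203,202))]
q=fit([.5,.35,0],pk);fit([.5,.35,0],[o for o in pk if o[0]=="top"]);fit([.5,.35,0],[o for o in pk if o[0]=="side"])
E
```

```text
tray
[ 0.697   0.009  -0.1845] res [[-0.0, -1.2], [-1.3, 0.1], [1.7, -0.5], [-0.2, -0.9], [-2.1, 0.1], [-0.4, 0.3], [-0.6, 0.9], [-0.8, -0.3], [1.8, -3.8], [-1.2, -0.9]]
[ 0.6948  0.0096 -0.1869] res [[-0.2, -0.3], [-1.5, 1.2], [1.1, 0.7], [-0.8, -0.0], [1.5, -2.7]]
[ 0.6991  0.009  -0.1833] res [[-1.3, 0.0], [0.4, 0.2], [0.4, 0.7], [0.3, -0.3], [-0.3, -1.0]]
eye [0.66399799 0.02365974 0.07895692] [ 0.06582065 -0.52552053 -0.59503019  0.18613848] [0.66347436 0.02371464 0.0775    ] [0.66624428 0.02612595 0.0775    ]
0.036083818778188295 155.9781554296373
pick
[0.5227 0.2938 0.1316] res [[-0.7, -1.5], [-0.6, 4.1], [0.4, 2.3], [0.5, 2.0], [-0.4, 1.8], [-0.5, 1.0], [0.2, -0.0], [-0.3, -0.5]]
[0.5225 0.2928 0.1393] res [[-0.4, -1.4], [0.2, 4.2], [0.4, 0.1], [-0.2, -0.4]]
[0.5242 0.303  0.1018] res [[0.3, 0.2], [0.5, 0.6], [-0.5, -0.4], [-0.4, -0.4]]
```

```bash
python3 - <<'E'
from fit import *
for z,u in((.075,(356,148.7)),(.095,(356.7,146.2))):print("top",back("top",u,z))
for z,u in((.095,(401,238)),):print("side",back("side",u,z))
q=fit([.5,.35,0],[("top",(.05,0,.066),(199.3,211.5)),("top",(-.05,0,.066),(203.2,262)),("top",(.08,0,.059),(198.3,196)),("top",(.08,0,.0165),(203,202)),("side",(-.05,-.007,.066),(280.3,192.7)),("side",(.05,-.007,.066),(317.5,187.5)),("side",(-.05,-.007,.052),(281.3,198)),("side",(.08,0,.0165),(328,202.3)),("side",(.08,0,.0615),(329,188))])
# rest: overlay with guess
t=cv2.imread("pics/top0.png");s=cv2.imread("pics/side0.png")
obs=[("top",(-.047,.03,.052),(190,262.5)),("top",(-.047,-.03,.052),(224.5,258)),("side",(.047,-.03,.06),(319,196)),("side",(-.047,-.03,.06),(287.5,202)),
 ("side",(-.047,-.03,0),(286,221.5)),("side",(.047,-.03,0),(321.5,213)),("side",(-.047,.03,.06),(278.5,192.5)),("top",(.047,.03,.06),(186,216.5)),("top",(.047,-.03,.06),(217,212)),("side",(.047,.03,.06),(311,185.5))]
p=fit([.5,.3,.1],obs)
print(P("top")[2],P("side")[2])
E
```

```text
top [0.69266192 0.0102622  0.075     ]
top [0.69009307 0.01009412 0.095     ]
side [0.69846506 0.00523393 0.095     ]
[0.5226 0.2937 0.1286] res [[-0.6, -1.5], [-0.6, 1.2], [0.1, -0.5], [-0.2, -0.5], [0.4, 2.3], [0.5, 2.1], [-0.5, 1.7], [-0.5, 0.7], [-1.0, 0.3]]Traceback (most recent call last):
  File "<stdin>", line 9, in <module>
  File "fit.py", line 8, in fit
    q=least_squares(f,p0,loss="soft_l1");print(np.round(q.x,4),"res",np.round(f(q.x).reshape(-1,2),1).tolist());return q.x
                                                                              ~^^^^^
  File "fit.py", line 7, in <lambda>
    f=lambda p:np.concatenate([(proj(n,T(p,L))[0]-u) for n,L,u in obs])
                                ~~~~^^^^^^^^^^
  File "h.py", line 7, in proj
    K,M,o=P(n);c=(np.atleast_2d(X)-o)@M; p=c@K.T; return p[:,:2]/p[:,2:]
          ~^^^
  File "h.py", line 5, in P
    i=r.camera_info(n);return np.array([[i["fx"],0,i["cx"]],[0,i["fy"],i["cy"]],[0,0,1]]),R.from_quat(i["rotation"]).as_matrix(),np.array(i["origin"])
ValueError: time passes only in moves, steps and waits
```

```bash
python3 - <<'E'
s=open('h.py').read()
a=s.index("def P(");b=s.index("def proj")
s=s[:a]+'''C={"side":(503.56867898784276,321.5660832797576,236.7444088499223,[0.34420013,-0.8319422,0.70432454],[0.88086767,-0.08149342,0.05552259,-0.46297754]),
"top":(591.1006987909132,320.9914754071613,235.0150950235887,[0.30217926,0.0683598,1.12439724],[0.70834792,-0.69800133,0.07315975,-0.07539907])}
def P(n):
    f,cx,cy,o,q=C[n];return np.array([[f,0,cx],[0,f,cy],[0,0,1.]]),R.from_quat(q).as_matrix(),np.array(o)
'''+s[b:]
open('h.py','w').write(s)
E
cat > d.py <<'E'
from fit import *
q=fit([.5,.35,0],[("top",(.05,0,.066),(199.3,211.5)),("top",(-.05,0,.066),(203.2,262)),("top",(.08,0,.059),(198.3,196)),("top",(.08,0,.0165),(203,202)),("side",(-.05,-.007,.066),(280.3,192.7)),("side",(.05,-.007,.066),(317.5,187.5)),("side",(-.05,-.007,.052),(281.3,198)),("side",(.08,0,.0165),(328,202.3)),("side",(.08,0,.0615),(329,188))])
obs=[("top",(-.047,.03,.052),(190,262.5)),("top",(-.047,-.03,.052),(224.5,258)),("side",(.047,-.03,.06),(319,196)),("side",(-.047,-.03,.06),(287.5,202)),
 ("side",(-.047,-.03,0),(286,221.5)),("side",(.047,-.03,0),(321.5,213)),("side",(-.047,.03,.06),(278.5,192.5)),("top",(.047,.03,.06),(186,216.5)),("top",(.047,-.03,.06),(217,212)),("side",(.047,.03,.06),(311,185.5))]
p=fit([.5,.3,.1],obs)
E=[.664,.0237,.0775];tr=[.695,.009,-.185]
out=[]
for n,x,y,w,h,k in(("top",180,185,60,85,5),("side",270,170,75,55,5),("top",285,95,135,150,2),("side",320,215,140,90,3)):
    im=cv2.imread(f"pics/{n}0.png");c=crop(im,x,y,w,k,h)
    def ln(X,col):
        u=((proj(n,X)-[x,y]+.5)*k).astype(int);cv2.polylines(c,[u.reshape(-1,1,2)],False,col,1)
    for z in(.066,.052):ln(T(q,[[-.05,-.007,z],[.05,-.007,z],[.05,.007,z],[-.05,.007,z],[-.05,-.007,z]]),(0,255,255))
    ln(T(q,[[.05,0,.059],[.08,0,.059],[.08,0,.0165]]),(0,255,0))
    for sx in(1,-1):
        a,b=sx*.037,sx*.047
        ln(T(p,[[b,-.03,0],[b,-.03,.06],[b,-.025,.06],[b,-.025,.052],[b,.025,.052],[b,.025,.06],[b,.03,.06],[b,.03,0],[b,-.03,0]]),(0,0,255))
    ln(T(tr,[[-.155,-.1,.014],[.105,-.1,.014],[.105,.1,.014],[-.155,.1,.014],[-.155,-.1,.014]]),(0,0,255))
    th=np.linspace(0,6.283,30)
    ln(T(tr,np.c_[.022*np.cos(th),.022*np.sin(th),0*th+.075]),(255,255,0));ln(T(tr,np.c_[.01*np.cos(th),.01*np.sin(th),0*th+.095]),(0,255,0))
    ln(np.c_[E[0]+.0125*np.cos(th),E[1]+.0125*np.sin(th),0*th+.0775],(255,0,255))
    out.append(c)
H=lambda L:np.hstack([cv2.copyMakeBorder(a,0,max(b.shape[0] for b in L)-a.shape[0],0,0,0) for a in L])
cv2.imwrite("pics/ov1.png",H(out[:2]));cv2.imwrite("pics/ov2.png",H(out[2:]))
E
python3 d.py
```

```text
[0.5226 0.2937 0.1286] res [[-0.6, -1.5], [-0.6, 1.2], [0.1, -0.5], [-0.2, -0.5], [0.4, 2.3], [0.5, 2.1], [-0.5, 1.7], [-0.5, 0.7], [-1.0, 0.3]]
[0.5236 0.2891 0.1865] res [[1.8, 2.3], [-0.4, 1.3], [1.7, 0.2], [-1.7, 0.5], [0.3, 1.2], [-1.3, 3.1], [-0.0, -1.0], [-1.5, -1.7], [-0.5, -2.6], [1.3, 0.1]]
```

View pics/ov1.png

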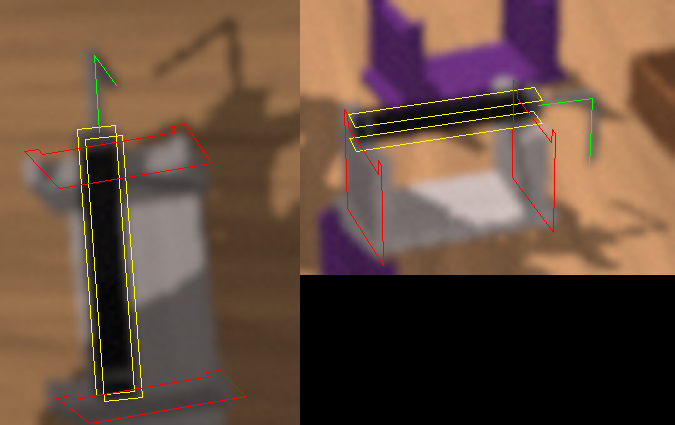

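View pics/ov2.png

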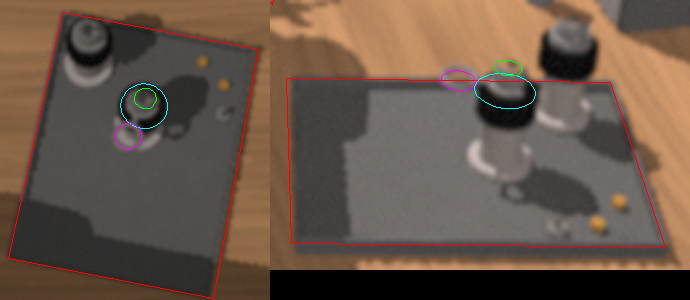

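```bash
python3 - <<'E'
from fit import *
for n,ab in (("top",[((199.3,211.5),(203.2,262)),((195.6,214),(199.5,258)),((203,213.5),(206.5,258))]),("side",[((280.3,192.7),(317.5,187.5))])):
    for a,b in ab:
        A,B=back(n,a,.066),back(n,b,.066);d=A-B;print(n,A[:2],B[:2],np.arctan2(d[1],d[0]),np.linalg.norm(d))
a,b=back("top",(189.7,261.7),.056),back("top",(225.8,258),.056);d=a-b;print("bar",np.arctan2(-d[0],d[1]),np.linalg.norm(d),(a+b)/2)
a,b=back("top",(186,216.5),.06),back("top",(218,212.5),.06);d=a-b;print("bar",np.arctan2(-d[0],d[1]),np.linalg.norm(d),(a+b)/2)
s=r.read_state();M=R.from_quat(s["eef_rot"]).as_matrix();print(M,s["ee_pos"])
E
```

```text
top [0.56941854 0.29887016] [0.475119   0.28632346] 0.13227471221395964 0.09513055708088455
top [0.56456449 0.30542507] [0.48237366 0.29346194] 0.14453818748161712 0.08305690193076908
top [0.56571264 0.29181807] [0.48255941 0.28074378] 0.1324002012423242 0.08388742024310909
side [0.47446384 0.29210696] [0.57385011 0.30430655] -3.0194544503374248 0.1001322194388733
bar 0.11851230501003356 0.06625073049278811 [0.48086407 0.28024896 0.056     ]
bar 0.14320603124145195 0.0595712968664315 [0.56527151 0.2948126  0.06      ]
[[ 4.12121354e-01  9.11128826e-01 -5.03157118e-04]
 [ 9.11127978e-01 -4.12121657e-01 -1.24357984e-03]
 [-1.34042338e-03  5.40652782e-05 -9.99999100e-01]] [0.25743191 0.56912009 0.2217983 ]
```

```bash
cat > mv.py <<'E'
from h import *
# row numbers for TCP target (world) with jaw axis (tool x) angle a deg, tool straight down
def row(x,y,z,a):
    s=r.read_state();M=R.from_quat(s["eef_rot"]).as_matrix()
    d=M.T@(np.array([x,y,z])-s["ee_pos"])/.025
    c,q=np.cos(np.radians(a)),np.sin(np.radians(a))
    G=np.array([[c,q,0],[q,-c,0],[0,0,-1.]])
    w=np.degrees(R.from_matrix(M.T@G).as_rotvec())/5
    print(np.round(d,2).tolist(),np.round(w,2).tolist())
def st():
    s=r.read_state();M=R.from_quat(s["eef_rot"]).as_matrix();print("t",s["time"],"p",np.round(s["ee_pos"],4),"xang",round(np.degrees(np.arctan2(M[1,0],M[0,0])),2),"tilt",np.round(M[:,2],3),"w",s["width"],"F",np.round(s["ft_force"],2),"q",np.round(s["joint_positions"],2))
E
python3 -c "
from mv import *
st();row(.5225,.296,.12,97.6)"
```

```text
t 0.1 p [0.2574 0.5691 0.2218] xang 65.66 tilt [-0.001 -0.001 -1.   ] w 0.08732695803183267 F [-0.28  0.06  0.19] q [-1.17  0.33 -0.06  1.46  0.02  1.35 -0.09]
[-5.58, 14.16, 4.08] [-0.0, 0.02, -6.39]
```

Candidates: hooked pick, left, top (203,235), whose crop shows the bent-down tip. Straight pick at right (498,245) is not wanted. The purple rests (130,225) and (270,297) and the brown rest (160,325) are look-alikes. Ring spindle with eye at top (356,148)/(349,163); the plain collar at (330,118) is not wanted. I take the left pick.

Request:
{"op": "carry_out", "data": {"commands": [[[0,-0.7,1.8,0.5,0,0,-0.8],[0,-1.4,3.5,1,0,0,-1.6],[0,-2.1,5.3,1.5,0,0,-2.4],[0,-2.8,7.1,2,0,0,-3.2],[0,-3.5,8.9,2.5,0,0,-4],[0,-4.2,10.6,3,0,0,-4.8],[0,-4.9,12.4,3.5,0,0,-5.6],[0,-5.58,14.16,4.08,0,0,-6.39],[0,-5.58,14.16,4.08,0,0,-6.39],[0,-5.58,14.16,4.08,0,0,-6.39]]]}}

```text
time: 1.35
ee_pos: [0.5219, 0.2964, 0.1198]
eef_rot: [0.659, 0.752, -0.001, -0.0]
ft_force: [-0.1, -0.1, 0.2]
width: 0.0871
```

```bash
python3 - <<'E'
from mv import *
st();row(.5225,.296,.041,97.6)
o=[]
for n,x,y in(("top",140,170),("side",240,130)):
    im=r.camera(n);cv2.imwrite(f"pics/{n}1.png",im);o.append(crop(im,x,y,130,3,120))
cv2.imwrite("pics/a1.png",np.hstack(o))
E
```

```text
t 1.35 p [0.5219 0.2964 0.1198] xang 97.59 tilt [-0.001 -0.001 -1.   ] w 0.08706791776788997 F [-0.06 -0.12  0.15] q [-0.64  0.35  0.06  1.66 -0.02  1.13  1.13]
[-0.02, 0.03, 3.15] [-0.02, 0.01, -0.0]
```

View pics/a1.png

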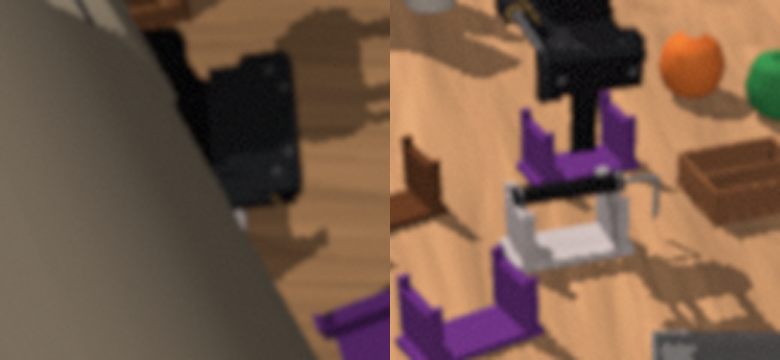

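```bash
python3 - <<'E'
from mv import *
d=np.array([np.cos(np.radians(97.6)),np.sin(np.radians(97.6)),0])
for k in(-.05,0,.05):
  for z in (.12,.041): print(k,z,(proj("side",np.array([.5225,.296,z])+k*d)[0]-[240,130])*3+[390,0])
E
```

```text
-0.05 0.12 [583.18644516 152.35921567]
-0.05 0.041 [582.89789027 235.32020654]
0 0.12 [565.56589512 125.33852791]
0 0.041 [565.8838438  206.76786341]
0.05 0.12 [548.99013074  99.91999371]
0.05 0.041 [549.84536642 179.8526842 ]
```

The near fingertip is at side (305,180), as predicted, and the handle centre at side (299,193) lies under the gripper. Descend and grip.

Request:
{"op": "carry_out", "data": {"commands": [[[0,0,0.03,1,0,0,0],[0,0,0.03,2,0,0,0],[0,0,0.03,2.8,0,0,0],[0,0,0.03,3.15,0,0,0],[0,0,0.03,3.15,0,0,0],[120,0,0.03,3.15,0,0,0],[255,0,0.03,3.15,0,0,0],[255,0,0.03,3.15,0,0,0],[255,0,0.03,3.15,0,0,0],[255,0,0.03,3.15,0,0,0],[255,0,0.03,3.15,0,0,0],[255,0,0.03,3.15,0,0,0]]], "grip_force": 50}}

```text
time: 2.95
ee_pos: [0.5223, 0.2975, 0.0415]
eef_rot: [0.658, 0.753, -0.0, -0.0]
ft_force: [0.2, 0.5, -0.1]
width: 0.0249
```

```bash
python3 - <<'E'
from mv import *
st()
im=r.camera("side");cv2.imwrite("pics/side2.png",im);cv2.imwrite("pics/a2.png",crop(im,250,150,120,6,90))
E
```

```text
t 2.95 p [0.5223 0.2975 0.0415] xang 97.7 tilt [-0.001 -0.001 -1.   ] w 0.02488933209614761 F [ 0.2   0.52 -0.09] q [-0.64  0.44  0.05  1.72 -0.03  0.98  1.13]
```

View pics/a2.png

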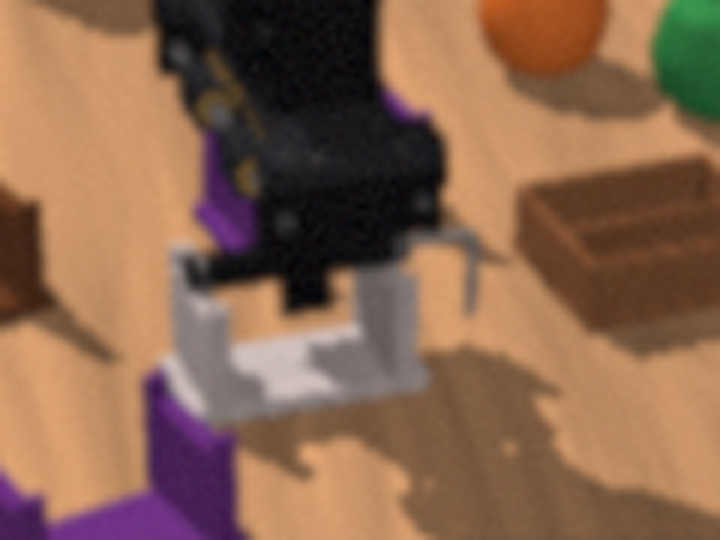

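Request:
{"op": "carry_out", "data": {"commands": [[[255,0,0,0,0,0,0],[255,0,0,0,0,0,0],[255,0,0,0,0,0,0],[255,0,0,0,0,0,0],[255,0,0,0,0,0,0]]]}}

```text
time: 3.62
ee_pos: [0.5223, 0.2975, 0.0414]
eef_rot: [0.658, 0.753, -0.0, -0.0]
ft_force: [0.1, -1.1, 0.2]
width: 0.0135
```

Request:
{"op": "carry_out", "data": {"commands": [[[255,0,0,-0.4,0,0,0],[255,0,0,-1,0,0,0],[255,0,0,-2,0,0,0],[255,0,0,-3,0,0,0],[255,0,0,-4,0,0,0],[255,0,0,-4,0,0,0],[255,0,0,-4,0,0,0]]]}}

```text
time: 4.5
ee_pos: [0.5221, 0.2974, 0.1412]
eef_rot: [0.658, 0.753, -0.001, -0.0]
ft_force: [0.1, 0.7, -1.2]
width: 0.0133
```

```bash
python3 - <<'E'
from mv import *
st()
o=[]
for n,x,y in(("top",150,150),("side",270,110)):
    im=r.camera(n);cv2.imwrite(f"pics/{n}3.png",im);o.append(crop(im,x,y,100,4,120))
cv2.imwrite("pics/a3.png",np.hstack(o))
E
```

```text
t 4.5 p [0.5221 0.2974 0.1412] xang 97.71 tilt [-0.001 -0.001 -1.   ] w 0.013262834663191562 F [ 0.13  0.67 -1.17] q [-0.64  0.33  0.06  1.63 -0.02  1.18  1.13]
```

View pics/a3.png

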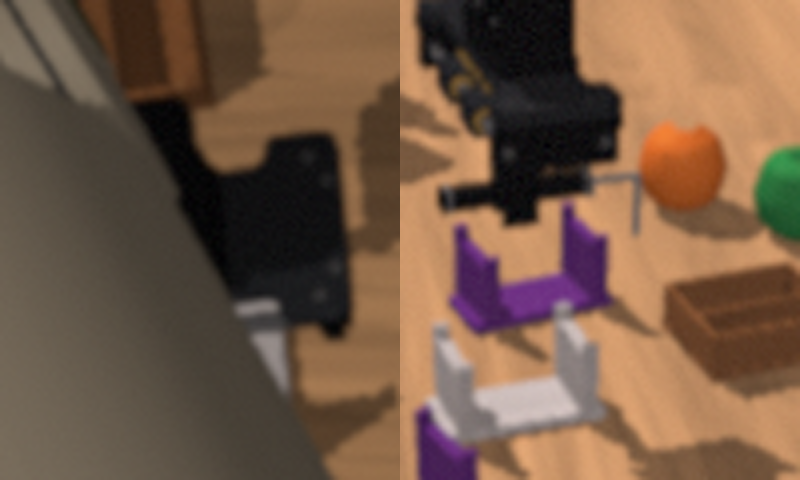

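```bash
python3 - <<'E'
from mv import *
a=np.radians(7.7)
for o in(-.005,0,.005):
  g=np.array([.5221,.2974,.1588])+o*np.array([np.cos(a),np.sin(a),0])
  h=g+.08*np.array([np.cos(a),np.sin(a),0]);t=h-[0,0,.0425];e=g-.05*np.array([np.cos(a),np.sin(a),0])
  print(o,proj("side",[h+[0,0,.0025],t,e]).round(1).tolist())
E
```

```text
-0.005 [[326.7, 153.0], [326.2, 169.0], [276.7, 160.2]]
0 [[328.6, 152.7], [328.1, 168.8], [278.7, 160.0]]
0.005 [[330.5, 152.5], [329.9, 168.5], [280.7, 159.7]]
```

```bash
python3 -c "
from mv import *
row(.590,.058,.125,66)"
```

```text
[-9.85, 1.42, 0.63] [-0.02, 0.02, 6.34]
```

Request:
{"op": "carry_out", "data": {"commands": [[[255,-0.6,0.1,0,0,0,0.6],[255,-1.8,0.3,0,0,0,1.4],[255,-3.4,0.5,0,0,0,2.4],[255,-5,0.7,0,0,0,3.4],[255,-6.6,0.9,0.2,0,0,4.4],[255,-8,1.1,0.3,0,0,5.2],[255,-9,1.3,0.4,0,0,5.9],[255,-9.6,1.4,0.55,0,0,6.2],[255,-9.85,1.42,0.63,0,0,6.34],[255,-9.85,1.42,0.63,0,0,6.34],[255,-9.85,1.42,0.63,0,0,6.34]]]}}

```text
time: 5.98
ee_pos: [0.5899, 0.0593, 0.125]
eef_rot: [0.838, 0.546, -0.001, -0.0]
ft_force: [-0.4, 0.0, -1.7]
width: 0.0134
```

```bash
python3 - <<'E'
from mv import *
st()
o=[]
for n,x,y in(("top",300,100),("side",345,180)):
    im=r.camera(n);cv2.imwrite(f"pics/{n}4.png",im);o.append(crop(im,x,y,80,5,100))
cv2.imwrite("pics/a4.png",np.hstack(o))
E
```

```text
t 5.975 p [0.5899 0.0593 0.125 ] xang 66.13 tilt [-0.002 -0.001 -1.   ] w 0.01341170053758161 F [-0.42  0.02 -1.69] q [-0.39  0.34  0.26  1.68 -0.09  1.14  1.05]
```

View pics/a4.png

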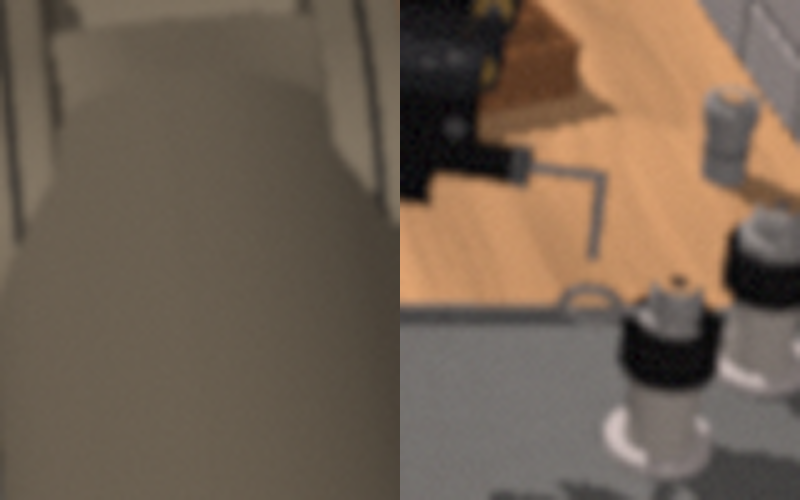

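The tip at side (384,231.6) projects straight down to about (382.5,240), and the eye centre is at (383,240.6), so they are aligned. The top view is blocked by the arm. Descend slowly.

Request:
{"op": "carry_out", "data": {"commands": [[[255,0,0,0.25,0,0,0],[255,0,0,0.5,0,0,0],[255,0,0,0.75,0,0,0],[255,0,0,1,0,0,0],[255,0,0,1,0,0,0]]]}}

```text
time: 6.7
ee_pos: [0.5895, 0.0589, 0.0994]
eef_rot: [0.838, 0.545, -0.002, -0.0]
ft_force: [-0.3, -0.0, -1.3]
width: 0.0134
```

```bash
python3 - <<'E'
from mv import *
st()
im=r.camera("side");cv2.imwrite("pics/side5.png",im);cv2.imwrite("pics/a5.png",crop(im,355,195,70,9,60))
E
```

```text
t 6.7 p [0.5895 0.0589 0.0994] xang 66.1 tilt [-0.003 -0.001 -1.   ] w 0.01340022025051873 F [-0.29 -0.04 -1.27] q [-0.39  0.36  0.26  1.71 -0.1   1.09  1.05]
```

View pics/a5.png

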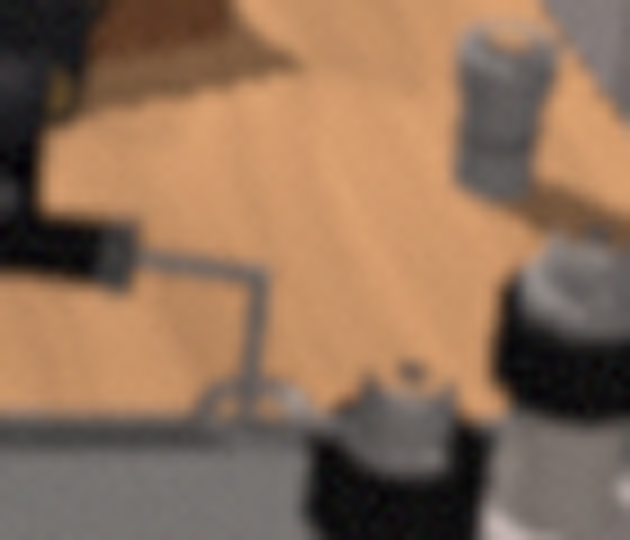

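The tip is inside the eye at side (382,241), with no contact force. Descend a further 13 mm.

Request:
{"op": "carry_out", "data": {"commands": [[[255,0,0,0.25,0,0,0],[255,0,0,0.5,0,0,0],[255,0,0,0.5,0,0,0]]], "grip_force": 60}}

```text
time: 7.12
ee_pos: [0.5893, 0.0588, 0.0866]
eef_rot: [0.838, 0.545, -0.002, -0.0]
ft_force: [-0.5, -0.1, -0.9]
width: 0.0135
```

```bash
python3 - <<'E'
from mv import *
st()
im=r.camera("side");cv2.imwrite("pics/side6.png",im);cv2.imwrite("pics/a6.png",crop(im,355,195,70,9,60))
E
```

```text
t 7.125 p [0.5893 0.0588 0.0866] xang 66.1 tilt [-0.004 -0.001 -1.   ] w 0.013546416003659259 F [-0.45 -0.07 -0.95] q [-0.39  0.38  0.26  1.72 -0.11  1.06  1.06]
```

View pics/a6.png

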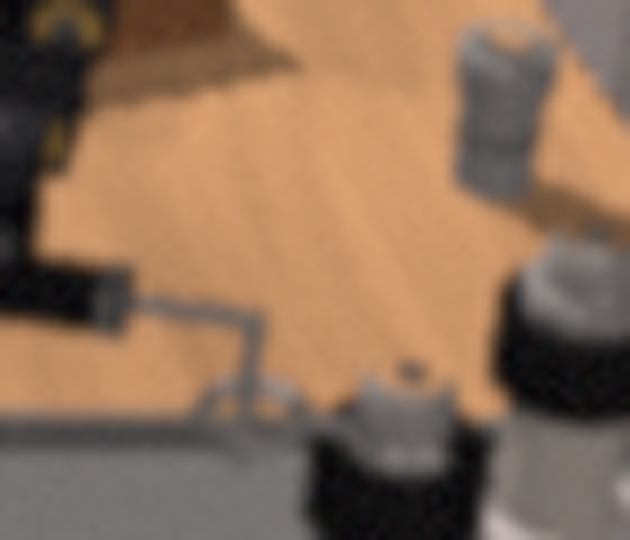

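Request:
{"op": "carry_out", "data": {"commands": [[[255,0,-0.15,0,0,0,0],[255,0,-0.3,0,0,0,0],[255,0,-0.45,0,0,0,0],[255,0,-0.6,0,0,0,0],[255,0,-0.75,0,0,0,0],[255,0,-0.9,0,0,0,0],[255,0,-1.05,0,0,0,0],[255,0,-1.2,0,0,0,0]]]}}

```text
time: 8.18
ee_pos: [0.5616, 0.0713, 0.0869]
eef_rot: [0.838, 0.546, -0.002, -0.0]
ft_force: [-0.7, 0.8, -1.1]
width: 0.0133
```

```bash
python3 - <<'E'
from mv import *
st()
im=r.camera("side");cv2.imwrite("pics/side7.png",im);cv2.imwrite("pics/a7.png",crop(im,335,195,90,8,70))
E
```

```text
t 8.175 p [0.5616 0.0713 0.0869] xang 66.12 tilt [-0.003 -0.001 -1.   ] w 0.013286744369543824 F [-0.73  0.82 -1.13] q [-0.42  0.32  0.25  1.79 -0.09  1.05  1.02]
```

View pics/a7.png

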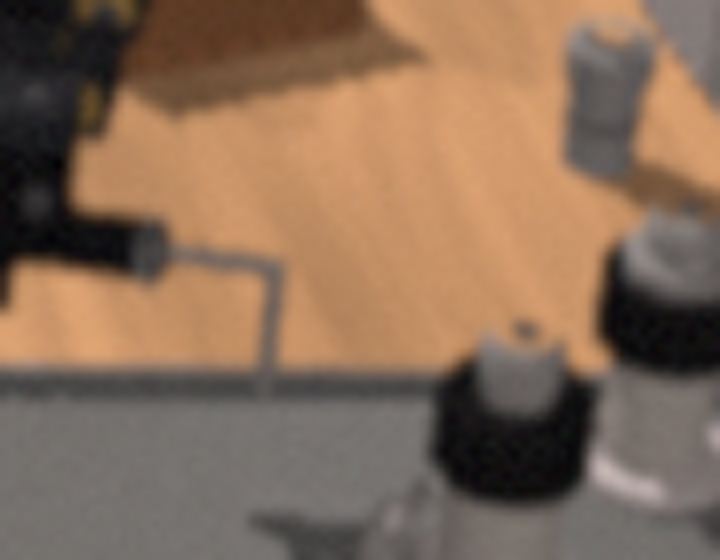

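```bash
python3 - <<'E'
from mv import *
im=cv2.imread("pics/side7.png");cv2.imwrite("pics/a8.png",crop(im,340,220,100,7,80))
E
```

```text
(no output)
```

View pics/a8.png

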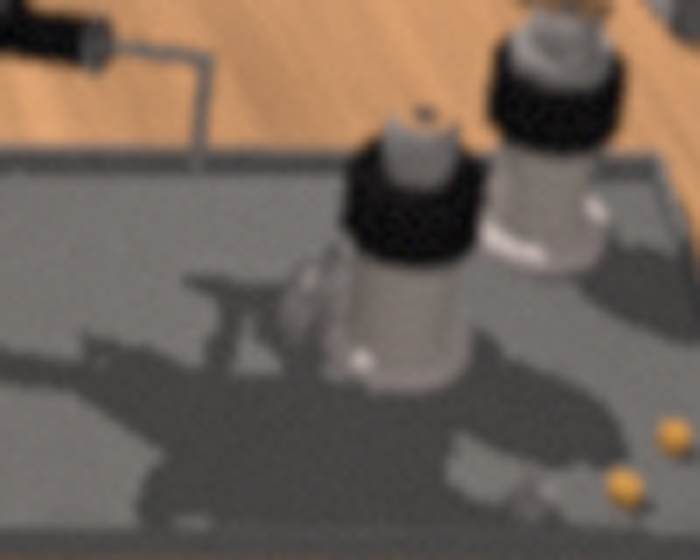

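Request:
{"op": "carry_out", "data": {"commands": [[[255,0,0,-0.8,0,0,0],[255,0,0,-1.6,0,0,0],[255,0,0,-2.2,0,0,0],[255,0,0,-2.2,0,0,0]]]}}

```text
time: 8.72
ee_pos: [0.5621, 0.0717, 0.1429]
eef_rot: [0.838, 0.546, -0.001, -0.0]
ft_force: [0.2, 0.4, -1.0]
width: 0.013
```

```bash
python3 - <<'E'
from mv import *
st();row(.5225,.2935,.1412,97.7)
im=r.camera("side");cv2.imwrite("pics/side9.png",im);cv2.imwrite("pics/a9.png",crop(im,340,220,100,7,80))
E
```

```text
t 8.725 p [0.5621 0.0717 0.1429] xang 66.13 tilt [-0.002 -0.001 -1.   ] w 0.013039256221397798 F [ 0.24  0.44 -1.05] q [-0.43  0.26  0.26  1.73 -0.07  1.16  1.  ]
[7.47, -5.04, 0.06] [-0.02, 0.01, -6.31]
```

View pics/a9.png

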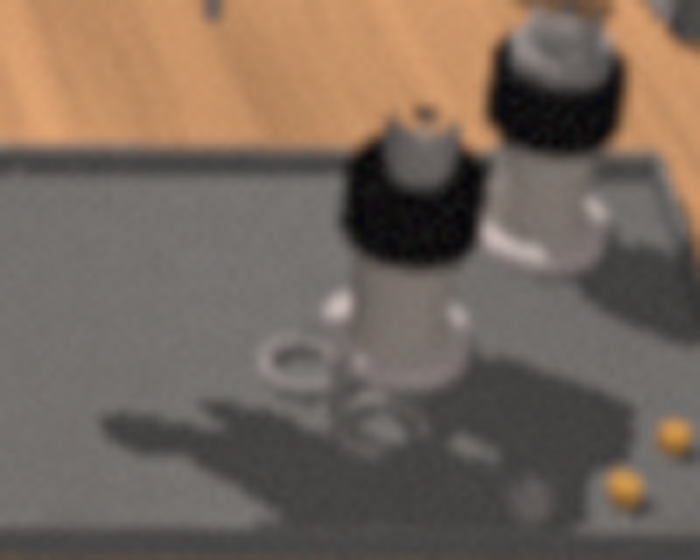

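```bash
python3 -c "
from mv import *
e=back('side',(340+300/7,220+360/7),.0085);c=back('side',(340+382/7,220+425/7),.0085);print(e,c,np.linalg.norm(e-c),np.linalg.norm(c[:2]-[.698,.009]))"
```

```text
[0.66589007 0.00458111 0.0085    ] [ 0.68160955 -0.03107418  0.0085    ] 0.03896667511363509 0.04329649958200584
```

Request:
{"op": "carry_out", "data": {"commands": [[[255,0.5,-0.4,0,0,0,-0.5],[255,1.5,-1,0,0,0,-1.4],[255,2.6,-1.8,0,0,0,-2.4],[255,3.9,-2.6,0,0,0,-3.4],[255,5.2,-3.5,0,0,0,-4.4],[255,6.3,-4.2,0,0,0,-5.3],[255,7.1,-4.8,0,0,0,-6],[255,7.47,-5.04,0.06,0,0,-6.31],[255,7.47,-5.04,0.06,0,0,-6.31],[255,7.47,-5.04,0.06,0,0,-6.31]]]}}

```text
time: 10.02
ee_pos: [0.5226, 0.2918, 0.1403]
eef_rot: [0.659, 0.752, -0.002, -0.001]
ft_force: [-0.0, -0.4, -1.4]
width: 0.0133
```

```bash
python3 - <<'E'
from mv import *
st();row(.5225,.2935,.0425,97.7)
im=r.camera("side");cv2.imwrite("pics/side10.png",im);cv2.imwrite("pics/a10.png",crop(im,260,120,100,7,110))
E
```

```text
t 10.025 p [0.5226 0.2918 0.1403] xang 97.53 tilt [-0.003 -0.002 -1.   ] w 0.013294304193653182 F [-0.02 -0.42 -1.36] q [-0.64  0.33  0.06  1.64 -0.02  1.17  1.13]
[0.07, 0.02, 3.91] [-0.04, 0.02, -0.03]
```

View pics/a10.png

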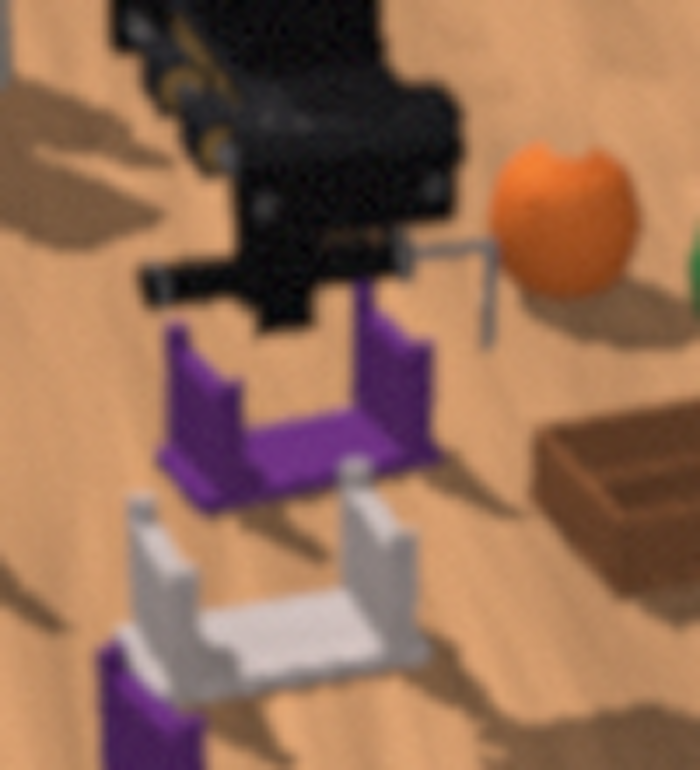

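The pick is unchanged in the grip, level and above the grey rest (stops at side (283,192) and (315,197)). Lower.

Request:
{"op": "carry_out", "data": {"commands": [[[255,0.07,0.02,1,0,0,0],[255,0.07,0.02,2,0,0,0],[255,0.07,0.02,2.8,0,0,0],[255,0.07,0.02,3.3,0,0,0],[255,0.07,0.02,3.7,0,0,0],[255,0.07,0.02,3.9,0,0,0],[255,0.07,0.02,3.93,0,0,0],[255,0.07,0.02,3.93,0,0,0]]]}}

```text
time: 11.08
ee_pos: [0.5228, 0.2937, 0.0426]
eef_rot: [0.659, 0.752, -0.001, -0.001]
ft_force: [-0.7, -0.4, -1.1]
width: 0.0131
```

```bash
python3 - <<'E'
from mv import *
st()
im=r.camera("side");cv2.imwrite("pics/side11.png",im);cv2.imwrite("pics/a11.png",crop(im,265,160,80,9,65))
E
```

```text
t 11.075 p [0.5228 0.2937 0.0426] xang 97.53 tilt [-0.002 -0.001 -1.   ] w 0.013128402445583462 F [-0.69 -0.41 -1.14] q [-0.63  0.44  0.06  1.72 -0.03  0.99  1.14]
```

View pics/a11.png

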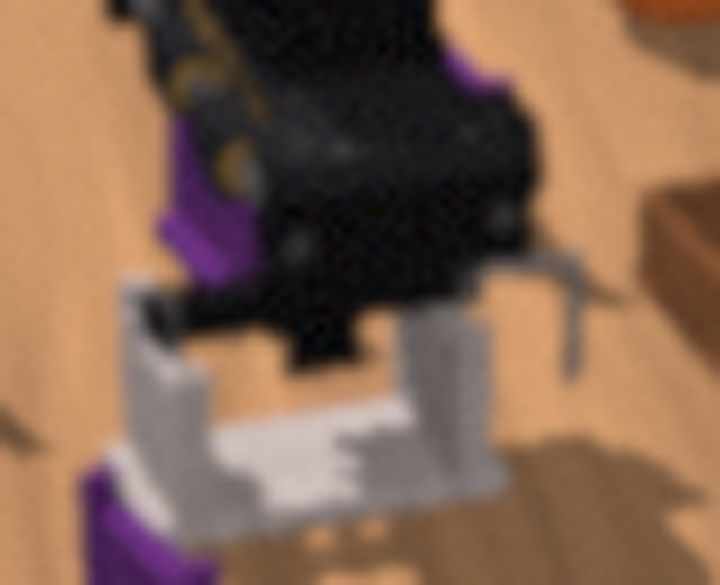

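Request:
{"op": "carry_out", "data": {"commands": [[[255,0,0,0.05,0,0,0],[200,0,0,0.05,0,0,0],[100,0,0,0.05,0,0,0],[0,0,0,0.05,0,0,0],[0,0,0,0.05,0,0,0],[0,0,0,0.05,0,0,0],[0,0,0,0.05,0,0,0],[0,0,0,0.05,0,0,0],[0,0,0,0.05,0,0,0],[0,0,0,0.05,0,0,0]]]}}

```text
time: 12.38
ee_pos: [0.5228, 0.2937, 0.0414]
eef_rot: [0.659, 0.752, -0.001, -0.001]
ft_force: [0.2, -0.1, -0.3]
width: 0.0853
```

Now up, then back towards the start pose so the top view is free.

Request:
{"op": "carry_out", "data": {"commands": [[[0,0,0,-0.8,0,0,0],[0,0,0,-2,0,0,0],[0,0,0,-4,0,0,0],[0,0,0,-6,0,0,0],[0,2,-2,-6.5,0,0,0],[0,4,-4,-7,0,0,0],[0,6,-6,-7,0,0,0],[0,8,-7.5,-7,0,0,0],[0,10,-8.5,-7,0,0,0],[0,10,-8.5,-7,0,0,0],[0,10,-8.5,-7,0,0,0]]]}}

```text
time: 13.75
ee_pos: [0.279, 0.5143, 0.2164]
eef_rot: [0.658, 0.753, -0.001, -0.0]
ft_force: [0.2, -1.4, -0.4]
width: 0.087
```

```bash
python3 - <<'E'
from mv import *
st()
o=[]
for n,b in(("top",[(165,180,80,95),(285,95,120,95)]),("side",[(260,165,90,70),(330,210,130,95)])):
    im=r.camera(n);cv2.imwrite(f"pics/{n}12.png",im)
    o.append(np.hstack([cv2.resize(im[y:y+h,x:x+w],(390,290),interpolation=cv2.INTER_CUBIC) for x,y,w,h in b]))
cv2.imwrite("pics/a12.png",np.vstack(o))
E
```

```text
t 13.75 p [0.279  0.5143 0.2164] xang 97.66 tilt [-0.003 -0.002 -1.   ] w 0.08698036680362385 F [ 0.18 -1.4  -0.44] q [-1.03  0.25 -0.14  1.57  0.03  1.32  0.53]
```

View pics/a12.png

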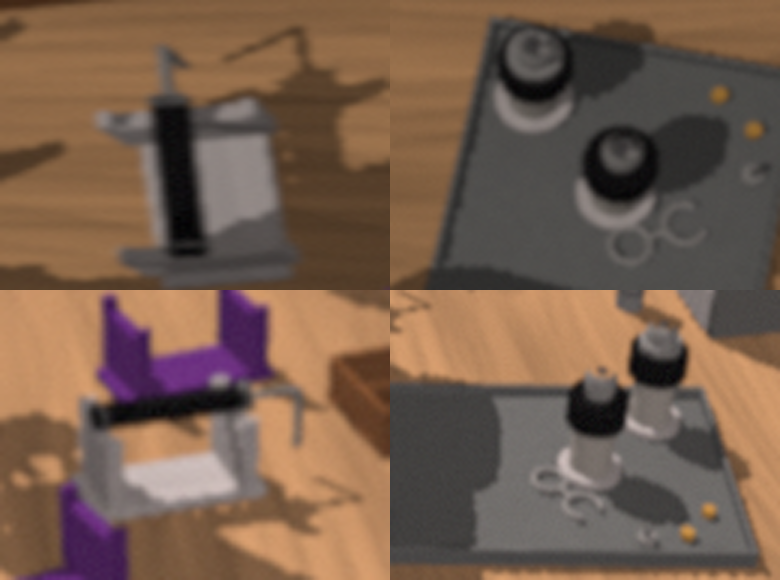

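The pick lies level on the grey rest between its stops (handle centre about top (201,232)). The ring lies flat in the tray, with its centre at about top (374,168) and the spindle axis at about (356,150). Let the arm settle, then hand in.

Request:
{"op": "carry_out", "data": {"commands": [[[0,0,0,0,0,0,0],[0,0,0,0,0,0,0],[0,0,0,0,0,0,0]]]}}

```text
time: 14.22
ee_pos: [0.2821, 0.5121, 0.2166]
eef_rot: [0.66, 0.751, -0.001, 0.0]
ft_force: [0.1, -0.2, 0.4]
width: 0.0873
```

```bash
python3 -c "
from mv import *
st();c=back('top',(285+(682-390)/3.25,95+222/3.05),.0085);print(c,np.linalg.norm(c[:2]-[.696,.009]));r.close_job()"
```

```text
t 14.225 p [0.2821 0.5121 0.2166] xang 97.35 tilt [-0.002 -0.002 -1.   ] w 0.08732453396448023 F [ 0.07 -0.21  0.42] q [-1.03  0.25 -0.14  1.57  0.04  1.32  0.53]
[ 0.67808284 -0.03079383  0.0085    ] 0.043641417089812756
the job is handed in; nothing more can be done
```

I took the hooked pick off the left-hand grey rest, lowered its hook through the ring's eye and pulled about 30 mm until the ring came off. I then laid the pick back on its rest and let go. The job was handed in at 14.2 s; it reports no verdict.

- **Ring:** it lies flat on the tray floor, its centre about 43 mm from the spindle axis. The top and side cameras agree to within a few millimetres. At most about 1 N showed on the wrist when I read it, and the fingers stayed about 70 mm from the ring.
- **Pick:** it lies level between the stops, about 5–7 mm off the rest's middle sideways, with the gripper open and well clear.
- **What disagreed:** the two cameras differed by up to about 10 mm on the pick's handle and 6–8 mm on the spindle top. I aligned the hook with the side camera, which matched the robot's own position. The arm blocked the top camera while hooking, so only the side view confirmed that step.
- **Drop:** the ring fell after about 30 mm of travel rather than the stated 60 mm. It first leaned on the column, then settled flat.

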